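# Seat the slide carrier on the microscope stage

### The arm

A 6-joint arm with a two-finger parallel gripper is mounted at the origin on the work surface. World frame = base frame: x ahead of the robot, y to its left, z up, the work surface at z = 0. Lengths are in m, angles in rad, forces in N, time in s.
With the tool pointing down it reaches from about 0.275 to 0.825 m from the base axis. Payload 4.9 kg.
Tool frame: the origin (TCP) lies midway between the tips of the shut fingers; the grasp point (between the pads) lies 19 mm behind it (grip_point_offset is the distance from the TCP to the grasp point, in m); z points along the fingers, y is the line along which they close (so a half turn about z gives the same grasp; the last joint's range is limited). The gripper opens to 85 mm and grips with 20 to 120 N. Pads are 22 mm wide; open, the fingers measure 114 mm over their backs; the gripper's body (76 mm by 85 mm) begins 54 mm behind the grasp point. The pads swing forward as they close: fully open they stand 13 mm farther back than shut.
Start: joints at [-1.455, 0.326, -0.193, 1.052, 0, 1.437], TCP at [0.136, -0.533, 0.231] pointing down, gripper open.
Joint ranges: [-2.65, 2.65], [-0.97, 1.79], [-1.3, 1.35], [-1.93, 2.1], [-1.47, 1.37], [-3.14, 3.14]. Speed limits (rad/s): [2.57, 2.57, 3.14, 3.14, 3.14, 3.14].

### API

Orientations are given as a rotation vector (axis times angle).
In Python, from cell import * gives the robot as it stands. Calls block until the motion is done:
- movep(position, orientation): joint-space move of the TCP to a pose.
- move_l(position, velocity=0.15, rot=None, until_force=None): straight line of the TCP; rot=None keeps the orientation; velocity is the mean speed in m/s. With until_force (N) it stops when the force on the tool has changed by that much, and returns True; else False.
- set_joints(angles): joint-space move.
- let_go() and grab(newtons=None): open the fingers fully, or close them until they stop; newtons is the grip in N (None keeps the last).
- sleep(seconds).
- ik(position, orientation): joint angles nearest the present ones, or None.
- get_state(): the state.
- grab_frame(name): name is "side" or "top" or "wrist"; returns a dict with "img" (480x640x3 uint8, red, green, blue), "fx", "fy", "cx", "cy" (pixels), "cam_to_world" (4x4, takes a point from camera to world coordinates); the wrist camera has in their place "T_tool_cam" (4x4, takes a point from camera to tool coordinates, whose origin is the TCP and whose axes are the flange's). Camera axes: x right, y down, z forward; pixel columns grow to the right and rows downward; lengths in m; the calibration is good to about 2 mm. A picture is of the moment at which its call begins: read the wrist's pose just before it. There is no depth.
A pose or a line that the arm cannot do raises MotionError and nothing moves.
- sign_off(): hands the job in; it is judged then, once.
Trained networks look in the newest picture that a camera, given by its name, has taken for a name from the list of things; names that differ only in an ending like _2 or _b are one class to them, and where a whole thing is asked for, a point or a joint stands for the part that bears it (a point fixed in the world has none). Each returns a list of dicts, best first, with "score" (0 to 1); they miss things now and then, are a little off and sometimes report something else, mostly with a low value. They report only what shows in the picture. A call takes as long as a camera call. They do not tell look-alikes from the thing itself.
- spot_in(camera, name): "centre" ([column, row] in pixels, amid what is visible of it).
- silhouettes(camera, name): "mask" (480x640 bool, what is visible of it) and "centre" ([column, row] in pixels, amid what is visible of it).
- tip_of(camera, name): "centre" ([column, row] in pixels: a listed point, or the origin of a listed thing).
The state is a dict: "clock": time; "q": joint angles; "joint_velocities": joint speeds; "tau": joint torques, N m; "position": TCP position; "eef_rot": TCP orientation; "contact_force": force on the tool from outside, world axes, zero at the start; "wrist_torque": the same for the moment, N m; "finger_gap": opening from 0.0 (shut) to 1.0 (fully open); "grasp_force": force on a finger pad.
Only numpy, scipy, OpenCV 4.12 (cv2) and the standard library are available. Lean on these libraries where they do the work, as an engineer would, in place of code of your own. Each camera call takes 0.05 s, during which the arm holds its last target. There are 200 camera calls.

### The job

The aluminium slide carrier is lying askew on the black microscope stage, propped up on the stage's two locating pins. Nudge it sideways with the fingertips, only pushing and never lifting it, until both its holes drop over the pins and it lies flat on the stage; then push the keeper arm by its red knob round over the carrier as far as it goes. Leave everything else on the table where it stands.

Things in the scene. Friction and masses are not known exactly. Their poses are not given: they have to be found in the camera images.
- stage: Fixed black microscope stage, 225 mm (its x) by 300 mm (its y). Origin at table level below the middle of the carrier's seat; level, z up; at yaw 0 its x points away from the robot. Its flat top is 40 mm above the table, spanning stage x -110 to +115, y -150 to +150 mm.
- seat (a point): Where the carrier's origin (centre of its underside) is when seated: stage x = y = 0, on the flat, 40 mm above the table; its axes are the stage's, and the seated carrier has the same yaw. White corner marks on the flat show its outline.
- rail (a point): Middle of the near face of the aluminium back rail, on the flat: stage x = +61 mm. The rail runs along y from -105 to +105 mm, 20 mm above the flat. The seated carrier's far edge is 1 mm short of it, so the carrier may be squared up against the rail and slid along it sideways.
- pin_left (a point): Tip of the brass pin for the round hole: stage x = +18, y = +42 mm. Pin 8 mm in diameter, standing 8 mm above the flat, tapered to 5 mm at the tip.
- pin_right (a point): Tip of the like pin for the slotted hole: stage x = +18, y = -42 mm.
- carrier: Loose aluminium plate, 120 (its x) x 170 (its y) x 10 mm, about 0.5 kg, two glass slides on top. Origin at its underside centre, z up. Starts 10 to 26 mm too near (stage -x), up to 32 mm off to either side, turned up to 0.12 rad, near edge on the flat, far part propped on the pins (tilt about 0.1 rad). Slides at 2 to 8 N; 15 N against rail or pins is harmless. It drops once both holes are over the pins.
- hole_left (a point): Centre of the carrier's round through hole, 11 mm, at the underside: carrier x = +18, y = +42 mm. Play on the pin about 1.5 mm all round.
- hole_right (a point): Centre of the carrier's slotted through hole, 11 mm in x by 15 mm in y, at the underside: carrier x = +18, y = -42 mm.
- keeper (a joint): Keeper arm angle, rad: flat steel bar 16 mm wide, underside 26 mm above the flat, upright pivot at stage x = +85, y = +36 mm. 0: points along stage +y behind the rail (starts 0 to 0.25). Grows as it swings towards stage -x; stop at 1.57, pointing along -x over the carrier without touching it. Light friction, 0.5 N at the knob; stays where left.
- keeper_knob (a point): Centre of the red upright knob near the end of the keeper arm, 75 mm from the pivot: 14 mm in diameter, 24 mm tall, foot 71 mm, centre 83 mm and top 95 mm above the table.
- reagent: Bystander: amber bottle, 50 mm across, 90 mm tall; origin under its middle. Beside the stage's left end.
- jar: Bystander: clear jar with a blue cap, 56 mm across, 60 mm tall; origin under its middle. Beside the stage's right end.
- dish: Bystander: shallow glass dish, 90 mm across, 16 mm tall; origin under its middle. Right of the stage.
- slide_box: Bystander: blue and white slide box, 86 x 96 x 36 mm; origin under its middle. Left of the stage.
- brush: Bystander: brush lying on the table, 170 mm long; beyond the stage.
- brush_cup: Bystander: glass cup, 72 mm across, 90 mm tall; origin under its middle. Beyond the stage to the left.
- cassettes: Bystander: stack of three plastic cassettes, 42 x 29 x 21 mm; origin under its middle. Beyond the stage.
Mind the look-alikes: they are no part of the job. There is more than one size of the carrier; the job needs the larger.

How it is judged:
On the way, in this order (a step that is already met when the one before it is completed fails the run):
1. the carrier is seated: both holes over the pins and flat on the stage, the keeper arm still clear (horizontal distance between hole_left and pin_left below 0.0035 m and horizontal distance between hole_right and pin_right below 0.0035 m and z of carrier in the frame of stage below 0.042 m and angle between carrier's own z axis and vertical below 0.025 rad and value of joint keeper below 1 rad), for 0.3 s.
2. the keeper arm is swung over the carrier (value of joint keeper above 1.4 rad), for 0.2 s.
At the end, for the whole second after the job is handed in: The carrier lies flat on the stage (underside within 2 mm, tilt under 0.025 rad), each hole centre within 3.5 mm of its pin, at rest, and the keeper arm is swung over it to within 0.17 rad of its stop (joint above 1.4 rad) (horizontal distance between hole_left and pin_left below 0.0035 m and horizontal distance between hole_right and pin_right below 0.0035 m and z of carrier in the frame of stage below 0.042 m and angle between carrier's own z axis and vertical below 0.025 rad and value of joint keeper above 1.4 rad and linear speed of carrier below 0.02 m/s); the robot touches nothing.
It fails at once if the carrier is lifted (its middle over 16 mm above the flat, or tilted over 0.25 rad) (z of carrier in the frame of stage above 0.056 m or angle between carrier's own z axis and vertical above 0.25 rad).
It fails at once if a bystander is shifted by more than 20 mm (distance of any of reagent, jar, dish, slide_box, brush, brush_cup, cassettes from where it was at the start of the episode above 0.02 m).
It also fails if it takes over 64 s, if anything falls off the work surface, if the arm or the gripper's body presses on something with over 40 N, if the wrist force passes 120 N, or if a joint passes its speed limit or range.

## Working session

There is one attempt and no reset: what is moved stays moved. The work goes in short steps, each a Python script; the robot and the scene stay as the last script left them, time stands still between calls to the robot, and variables do not carry over. Pictures are saved under pics/ and viewed, at most 10 in all, crops included, and the job is handed in when it is done.

```bash
ls; mkdir -p pics
cat > h.py <<'E'
from cell import *
import numpy as np, cv2
from scipy.spatial.transform import Rotation as R
def ray(f,px,z,T=None):
    T=np.array(f["cam_to_world"]) if T is None else T
    d=T[:3,:3]@np.array([(px[0]-f["cx"])/f["fx"],(px[1]-f["cy"])/f["fy"],1]); o=T[:3,3]
    return o+d*(z-o[2])/d[2]
def proj(f,p):
    T=np.linalg.inv(np.array(f["cam_to_world"])); c=T[:3,:3]@np.array(p)+T[:3,3]
    return np.array([f["fx"]*c[0]/c[2]+f["cx"],f["fy"]*c[1]/c[2]+f["cy"]])
def save(n,img): cv2.imwrite("pics/"+n,cv2.cvtColor(img,cv2.COLOR_RGB2BGR))
E
python3 - <<'E'
from h import *
s=get_state(); print(s["clock"],s["position"],s["eef_rot"])
for c in ["top","side"]:
    f=grab_frame(c); save(c+"0.png",f["img"]); print(c,f["fx"],np.round(f["cam_to_world"],3).tolist())
    for n,z in [("carrier",.05),("stage",0.0),("pin_left",.048),("pin_right",.048),("hole_left",.046),("hole_right",.046),("keeper_knob",.083),("seat",.04),("rail",.04)]:
        for r in tip_of(c,n)[:3]: print(n,round(r["score"],2),np.round(r["centre"]),np.round(ray(f,r["centre"],z),4))
E
```

```text
pics
0.0 [ 0.13588495 -0.53232711  0.23048525] [-3.11536989e+00 -3.91102764e-01  2.59336570e-05]
top 515.0456541650628 [[-0.027, -0.992, 0.122, 0.398], [-1.0, 0.026, -0.011, 0.014], [0.007, -0.122, -0.992, 1.449], [0.0, 0.0, 0.0, 1.0]]
carrier 0.91 [229. 323.] [0.3509 0.2515 0.05  ]
carrier 0.73 [300. 246.] [0.551  0.0557 0.05  ]
carrier 0.67 [302. 254.] [0.5311 0.0507 0.05  ]
stage 0.56 [316. 252.] [0.5403 0.0138 0.    ]
pin_left 0.88 [299. 241.] [0.567  0.0595 0.048 ]
pin_left 0.43 [305. 255.] [0.5267 0.0432 0.048 ]
pin_right 0.62 [332. 242.] [ 0.5622 -0.0316  0.048 ]
hole_left 0.93 [290. 252.] [0.5379 0.0849 0.046 ]
hole_left 0.87 [240. 327.] [0.3391 0.2228 0.046 ]
hole_right 0.87 [225. 313.] [0.3764 0.2626 0.046 ]
hole_right 0.79 [319. 248.] [0.5446 0.0059 0.046 ]
seat 0.82 [314. 249.] [0.5445 0.0179 0.04  ]
rail 0.78 [314. 229.] [0.6003 0.0187 0.04  ]
rail 0.49 [314. 250.] [0.542  0.0177 0.04  ]
rail 0.48 [315. 252.] [0.537  0.0159 0.04  ]
side 434.3384936722138 [[-1.0, -0.019, 0.012, 0.538], [-0.021, 0.623, -0.782, 0.931], [0.007, -0.782, -0.623, 0.81], [0.0, 0.0, 0.0, 1.0]]
carrier 0.85 [409. 330.] [0.3489 0.3023 0.05  ]
carrier 0.81 [331. 257.] [0.5226 0.0604 0.05  ]
pin_left 0.57 [324. 258.] [0.5417 0.064  0.048 ]
pin_right 0.74 [318. 238.] [ 0.5592 -0.0192  0.048 ]
hole_left 0.67 [406. 320.] [0.3491 0.2701 0.046 ]
hole_left 0.56 [322. 263.] [0.544  0.0805 0.046 ]
hole_right 0.85 [322. 245.] [0.548  0.0084 0.046 ]
hole_right 0.6 [393. 332.] [0.3845 0.3061 0.046 ]
keeper_knob 0.49 [296. 266.] [0.6096 0.1366 0.083 ]
rail 0.66 [301. 250.] [0.6028 0.0239 0.04  ]
```

Run:
```python
import cv2
t=cv2.imread("pics/top0.png");cv2.imwrite("pics/topc.png",cv2.resize(t[190:350,200:400],None,fx=3.75,fy=3.75,interpolation=cv2.INTER_CUBIC))
```

```text
(no output)
```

View pics/topc.png

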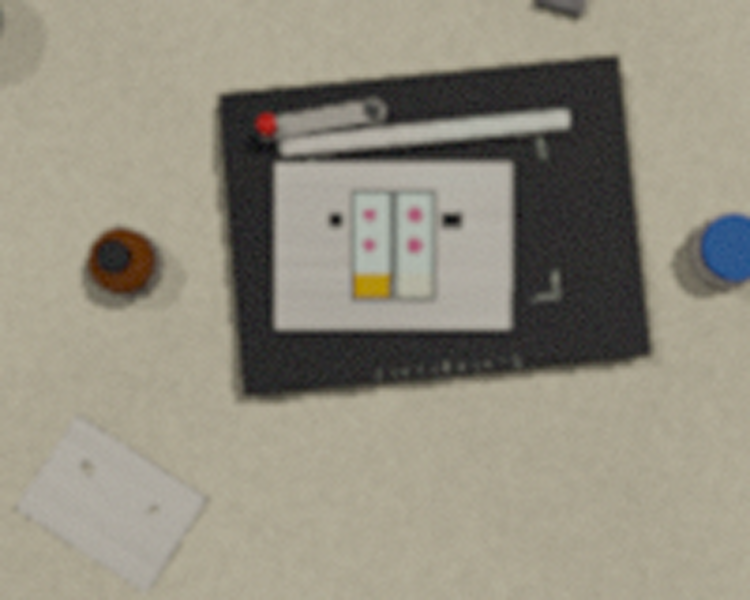

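View pics/side0.png

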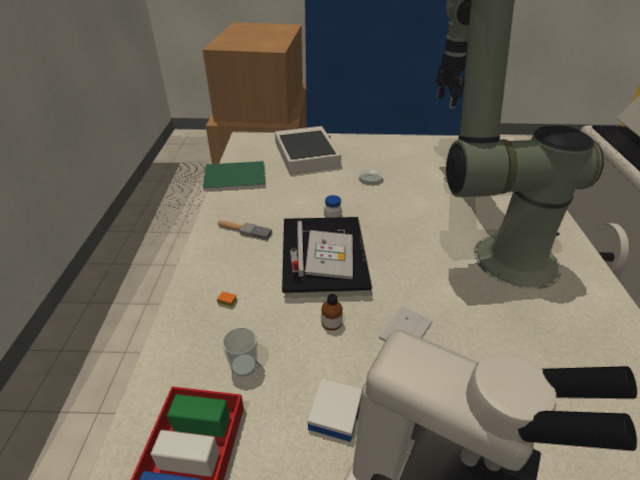

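The carrier could be the plate on the stage (top px ~305,256; has slides, larger) or the bare plate on the table (~230,324; smaller). I choose the one on the stage and will check it with the wrist camera.

```bash
cat >> h.py <<'E'
def down(yaw): # tool z down, tool y along world (-sin,cos)*-1 => fingers close along stage y
    return (R.from_euler('z',yaw)*R.from_rotvec([np.pi,0,0])).as_rotvec()
def wrist():
    s=get_state(); f=grab_frame("wrist"); T=np.eye(4); T[:3,:3]=R.from_rotvec(s["eef_rot"]).as_matrix(); T[:3,3]=s["position"]
    f["cam_to_world"]=T@np.array(f["T_tool_cam"]); return f
E
python3 - <<'E'
from h import *
f=grab_frame("wrist"); print(np.round(f["T_tool_cam"],3).tolist(),f["fx"])
for yaw in (0.1,0.1+np.pi/2,0.1-np.pi/2,.1+np.pi): 
    q=ik([.545,.02,.30],down(yaw)); print(yaw,None if q is None else np.round(q,2))
movep([.49,.018,.32],down(0.1))
f=wrist(); save("w0.png",f["img"]); print(np.round(f["cam_to_world"],3).tolist())
for n,z in [("stage",0),("pin_left",.048),("pin_right",.048),("hole_left",.046),("hole_right",.046),("keeper_knob",.083),("seat",.04),("rail",.04)]:
    for r in tip_of("wrist",n)[:2]: print(n,round(r["score"],2),np.round(r["centre"]),np.round(ray(f,r["centre"],z),4))
for r in silhouettes("wrist","carrier")[:1]:
    c=max(cv2.findContours(r["mask"].astype(np.uint8),0,2)[0],key=cv2.contourArea); print(r["score"],cv2.minAreaRect(c))
print(get_state()["clock"])
E
```

```text
[[-0.001, -0.946, -0.324, 0.083], [1.0, -0.001, -0.001, 0.001], [0.001, -0.324, 0.946, -0.142], [0.0, 0.0, 0.0, 1.0]] 376.4600758428664
0.1 [-0.1   0.28 -0.08  1.21 -0.    2.94]
1.6707963267948966 [-0.1   0.28 -0.08  1.21  0.    1.37]
-1.4707963267948965 [-0.1   0.28 -0.08  1.21  0.   -1.77]
3.241592653589793 [-0.1   0.28 -0.08  1.21  0.   -0.2 ]
[[0.098, -0.941, -0.323, 0.573], [-0.995, -0.093, -0.031, 0.025], [-0.0, 0.325, -0.946, 0.462], [0.0, 0.0, 0.0, 1.0]]
stage 0.92 [325. 136.] [0.5424 0.0207 0.    ]
pin_left 0.55 [331.  83.] [0.5987 0.0204 0.048 ]
pin_right 0.58 [344. 137.] [0.5471 0.0015 0.048 ]
hole_left 0.91 [265. 133.] [0.5431 0.0854 0.046 ]
hole_left 0.86 [154. 277.] [0.3614 0.2112 0.046 ]
hole_right 0.72 [115. 250.] [0.3918 0.2553 0.046 ]
hole_right 0.65 [343. 141.] [0.5424 0.0012 0.046 ]
keeper_knob 0.92 [213.  54.] [0.6102 0.1304 0.083 ]
seat 0.67 [329. 139.] [0.5432 0.0165 0.04  ]
rail 0.97 [333.  82.] [0.6004 0.0186 0.04  ]
0.65 ((299.3725891113281, 148.73513793945312), (171.51998901367188, 117.35403442382812), 6.654425144195557)
3.9
```

View pics/w0.png

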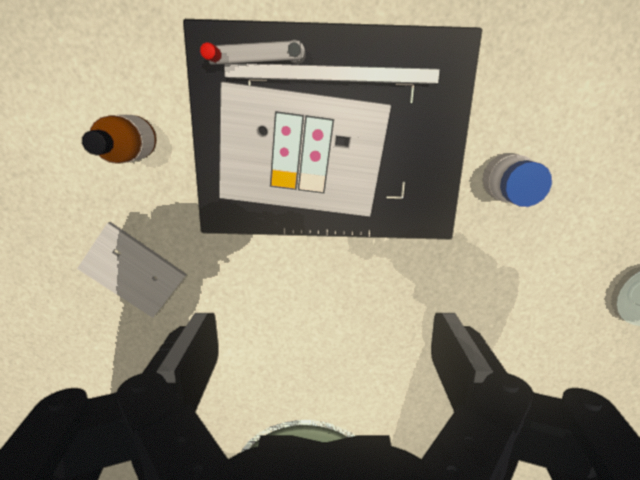

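The wrist view confirms the larger plate with slides on the stage (corners ~222,83 / 390,105 / 371,216 / 219,198). It sits too far left and is turned relative to the rail (225,77–439,83). The small plate is at 133,268. Next I work out the poses.

Run:
```python
from h import *
f=wrist()
g=cv2.cvtColor(f["img"],cv2.COLOR_RGB2GRAY)
def sub(pts): return cv2.cornerSubPix(g,np.float32(pts).reshape(-1,1,2),(4,4),(-1,-1),(3,50,.01)).reshape(-1,2)
st=sub([(184,19),(481,28),(453,239),(202,233)])
W=np.array([ray(f,p,.04)[:2] for p in st])
M=np.array([[115,150],[115,-150],[-110,-150],[-110,150]])/1e3
def fit(M,W):
    a=M-M.mean(0);b=W-W.mean(0);y=np.arctan2((a[:,0]*b[:,1]-a[:,1]*b[:,0]).sum(),(a*b).sum());c,s=np.cos(y),np.sin(y)
    Rm=np.array([[c,-s],[s,c]]);t=W.mean(0)-Rm@M.mean(0);return y,t,W-(M@Rm.T+t)
y,t,r=fit(M,W);print("stage",y,t,np.round(r*1e3,1).tolist())
ca=sub([(222,83),(390,105),(371,216),(219,198)])
Wc=np.array([ray(f,p,z)[:2] for p,z in zip(ca,[.062,.062,.05,.05])])
y2,t2,r=fit(np.array([[60,85],[60,-85],[-60,-85],[-60,85]])/1e3,Wc);print("carrier",y2,t2,np.round(r*1e3,1).tolist())
c,s=np.cos(y),np.sin(y);Ri=np.array([[c,s],[-s,c]])
print("rel",Ri@(t2-t),y2-y,"corners",np.round((Wc-t)@Ri.T*1e3,1).tolist())
k=ray(f,(209,46),.095)[:2];print("knobtop",Ri@(k-t))
for p in [(225,77),(439,83)]: print("rail",Ri@(ray(f,p,.04)[:2]-t))
```

```text
stage 0.07062311442266356 [0.54081694 0.01622689] [[-1.5, -2.2], [-1.8, 2.1], [1.5, 1.8], [1.9, -1.7]]
carrier -0.02908493725783568 [0.52605806 0.04561855] [[-0.1, -0.3], [-0.2, 0.2], [0.3, 0.1], [-0.1, 0.1]]
rel [-0.01264809  0.03035985] -0.09970805168049923 corners [[55.4, 108.6], [38.4, -60.0], [-80.5, -48.2], [-64.0, 121.0]]
knobtop [0.08217912 0.10960748]
rail [0.06114938 0.11051712]
rail [ 0.06167806 -0.11146397]
```

```bash
cat >> h.py <<'E'
Y0,T0=0.0706,np.array([.5408,.0162])
def S(x,y,z): # stage mm -> world
    c,s=np.cos(Y0),np.sin(Y0); return [T0[0]+(c*x-s*y)/1e3,T0[1]+(s*x+c*y)/1e3,z]
def inv(p):
    d=(np.array(p)[:2]-T0)*1e3;c,s=np.cos(Y0),np.sin(Y0); return np.round([c*d[0]+s*d[1],-s*d[0]+c*d[1],p[2]*1e3],1)
def rep(m,hit=None):
    s=get_state(); print(m,hit,inv(s["position"]),"F",np.round(s["contact_force"],1),"t",s["clock"])
HOV=[.49,.018,.32]
def corners(pts,ztop,zs=None):
    """networks' carrier mask -> stage-frame corners"""
E
python3 - <<'E'
from h import *
o=down(Y0)
movep(S(-98,36,.12),o); rep("hover")
h=move_l(S(-98,36,.032),.08,until_force=8); rep("low",h)
h=move_l(S(-84,36,.032),.03,until_force=16); rep("a",h)
if not h: h=move_l(S(-68,36,.032),.025,until_force=16); rep("b",h)
f=wrist(); save("w1.png",f["img"])
E
```

```text
hover None [-96.4  35.7 121.1] F [-0.2  0.3  0.6] t 4.7917
low False [-97.6  35.9  32.4] F [-0.   0.5 -0.6] t 6.0417
a False [-84.7  35.9  31.8] F [-2.5 -0.7  1.9] t 6.6583
b False [-69.9  36.1  31.7] F [-8.5 -2.1  5.5] t 7.45
```

View pics/w1.png

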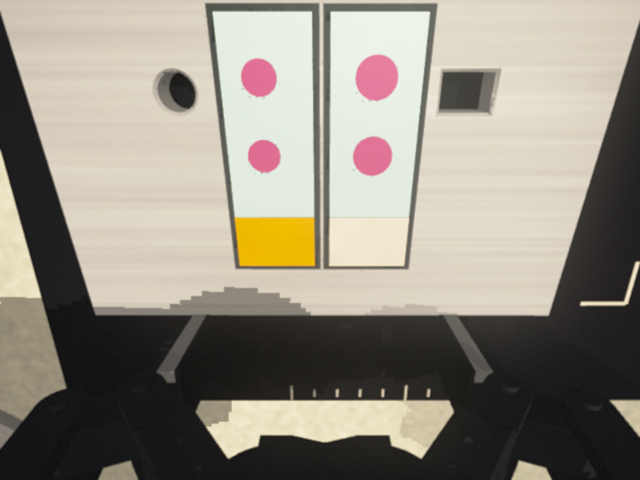

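Carrier is squared; near-edge corners at (96,315) and (549,316), corner mark at (630,303).

Run:
```python
from h import *
f=wrist()
for p,z in [((96,315),.05),((549,316),.05),((628,303),.04),((582,303),.04)]: print(p,inv(ray(f,p,z)))
h=move_l(S(-66,36,.032),.02,until_force=12); rep("c",h)
sleep(.2); rep("c2")
f=wrist()
g=cv2.cvtColor(f["img"],cv2.COLOR_RGB2GRAY)
c=cv2.cornerSubPix(g,np.float32([(96,312),(549,313)]).reshape(-1,1,2),(7,7),(-1,-1),(3,50,.01)).reshape(-1,2)
for p in c: print(p,inv(ray(f,p,.05)))
```

```text
(96, 315) [-59.6 120.8  50. ]
(549, 316) [-60.1 -49.   50. ]
(628, 303) [-60.1 -86.3  40. ]
(582, 303) [-60.1 -67.9  40. ]
c False [-69.9  36.1  31.4] F [-12.2  -2.2   9.8] t 7.8
c2 None [-69.9  36.1  31.5] F [-11.3  -2.7   9.3] t 8.0
[ 94.95941 315.34824] [-59.5 121.1  50. ]
[548.5692  315.66885] [-59.7 -48.7  50. ]
```

Run:
```python
from h import *
o=down(Y0)
move_l(S(-78,36,.034),.1); move_l(S(-80,36,.13),.2)
grab(20)
movep(S(-2,146,.13),o); rep("hover")
h=move_l(S(-2,146,.044),.1,until_force=8); rep("low",h)
h=move_l(S(-2,132,.044),.04,until_force=15); rep("a",h)
h=move_l(S(-2,112,.044),.03,until_force=18); rep("b",h)
f=wrist(); save("w2.png",f["img"])
```

```text
hover None [ -2. 146. 130.] F [ 0.2 -0.5 -0. ] t 14.7
low False [ -1.4 146.   44.5] F [-0.   0.7  0.5] t 15.7083
a False [ -1.7 131.8  44.3] F [-0.1  1.2  0.8] t 16.2083
b False [ -1.9 111.7  44. ] F [-0.2  3.2  3.3] t 17.025
```

View pics/w2.png

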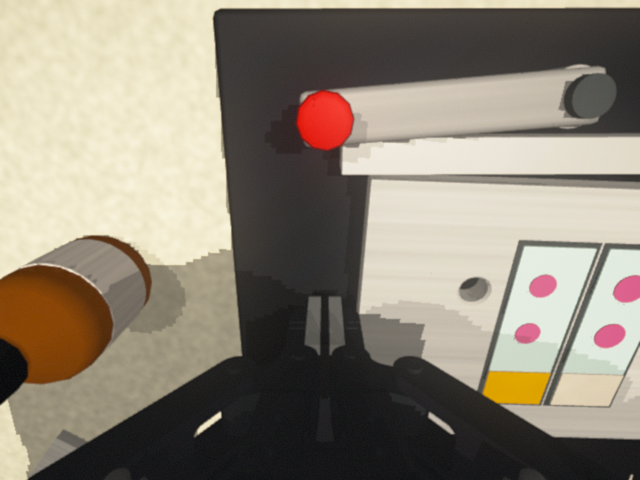

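Fingertips at (325,320) next to the carrier's left edge (~360); the round hole at (474,289) is still too far left, and the knob is at (325,120).

Run:
```python
from h import *
f=wrist()
for p,z in [((372,178),.062),((359,290),.055),((474,289),.058)]: print(p,inv(ray(f,p,z)))
h=move_l(S(-2,102,.044),.025,until_force=15); rep("b",h)
f=wrist(); save("w3.png",f["img"])
for r in tip_of("wrist","hole_left")[:2]: print(r["score"],r["centre"],inv(ray(f,r["centre"],.048)))
```

```text
(372, 178) [59.6 95.  62. ]
(359, 290) [14.9 97.4 55. ]
(474, 289) [16.8 54.2 58. ]
b False [ -2.4 101.5  43.6] F [ 0.3  1.5 -0. ] t 17.675
0.97 [463.5, 278.3] [16.4 44.6 48. ]
```

View pics/w3.png

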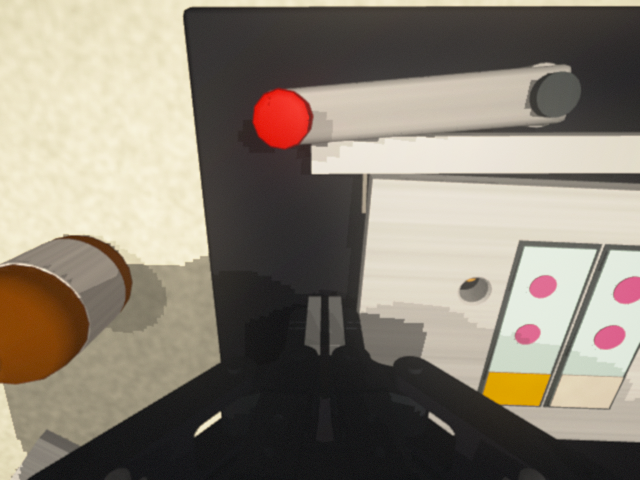

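Run:
```python
from h import *
f=wrist(); print("pin tip px expected",proj(f,S(18,42,.048)), "seen",inv(ray(f,(468,280),.048)))
h=move_l(S(-2,97.5,.044),.01,until_force=12); rep("b",h); sleep(.2); rep("b2")
f=wrist(); save("w4.png",f["img"])
for r in tip_of("wrist","hole_left")[:1]: print(r["score"],r["centre"],inv(ray(f,r["centre"],.045)))
```

```text
pin tip px expected [470.4767485  274.59763714] seen [15.6 42.7 48. ]
b False [-2.  97.8 44. ] F [-1.9  3.6 -0. ] t 18.425
b2 None [-2.  97.8 44. ] F [-1.3  3.8  0.2] t 18.625
0.92 [463.6, 277.1] [15.7 39.5 45. ]
```

View pics/w4.png

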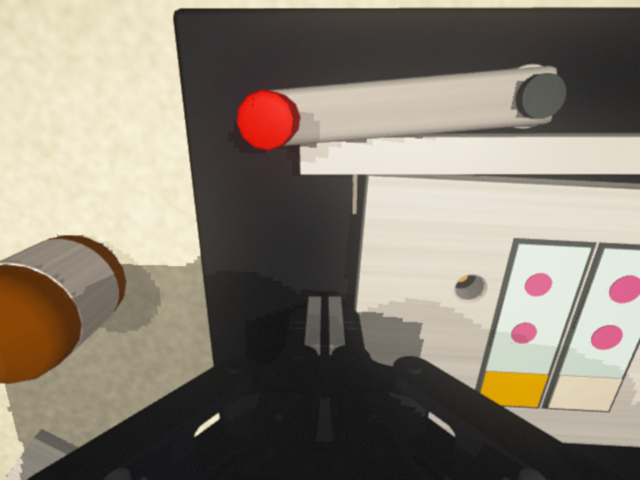

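The round hole (470,287) shows the brass pin at its far-left rim, and the far edge is slightly skewed to the rail, so the right side lags. I'll back off and push the near edge again with both fingertips.

Run:
```python
from h import *
o=down(Y0)
move_l(S(-2,104,.046),.1); move_l(S(-2,112,.13),.2)
let_go()
movep(S(-88,0,.13),o)
f=wrist(); save("w5a.png",f["img"])
h=move_l(S(-90,-2,.032),.1,until_force=8); rep("low",h)
h=move_l(S(-66,-2,.032),.03,until_force=14); rep("push",h); sleep(.2); rep("push2")
f=wrist(); save("w5b.png",f["img"])
for n in ["hole_left","hole_right"]:
  for r in tip_of("wrist",n)[:1]: print(n,r["score"],r["centre"],inv(ray(f,r["centre"],.043)))
a=cv2.imread("pics/w5a.png");b=cv2.imread("pics/w5b.png")
cv2.imwrite("pics/w5.png",np.vstack([a[:300],b[:300]]))
```

```text
low False [-89.5  -2.1  32.4] F [-0.1  0.4  0.3] t 26.475
push False [-69.9  -2.   31.3] F [-7.7 -2.1  6.4] t 27.425
push2 None [-69.9  -2.   31.3] F [-9.1 -1.7  7.5] t 27.625
hole_left 0.88 [182.9, 93.6] [18.2 42.7 43. ]
```

View pics/w5.png

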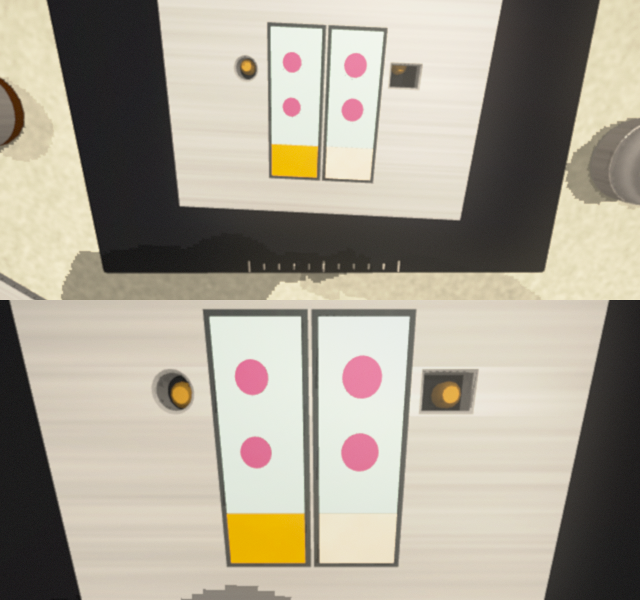

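Now square; both pins show inside the holes, each slightly right of the hole's middle, so the carrier is perhaps 2 mm too far left. Measuring.

Run:
```python
from h import *
f=wrist(); g=cv2.cvtColor(f["img"],cv2.COLOR_RGB2GRAY)
c=cv2.cornerSubPix(g,np.float32([(83,312),(538,313)]).reshape(-1,1,2),(9,9),(-1,-1),(3,50,.01)).reshape(-1,2)
for p in c: print(p,inv(ray(f,p,.05)))
for p in [(181,94),(451,94)]: print("pin",inv(ray(f,p,.048)))
for p in [(173,91),(448.5,91)]: print("hole rim seen, if flat / propped",inv(ray(f,p,.050)),inv(ray(f,p,.058)))
print(proj(f,S(18,42,.048)),proj(f,S(18,-42,.048)))
cv2.imwrite("pics/h.png",cv2.resize(cv2.cvtColor(f["img"],cv2.COLOR_RGB2BGR)[60:130,140:490],(800,160),interpolation=2))
```

```text
[ 85.07921 315.6639 ] [-59.4  86.5  50. ]
[540.0166  315.60617] [-59.6 -83.5  50. ]
pin [17.9 41.5 48. ]
pin [ 17.8 -42.3  48. ]
hole rim seen, if flat / propped [18.7 43.1 50. ] [18.5 40.1 58. ]
hole rim seen, if flat / propped [ 18.6 -40.8  50. ] [ 18.4 -38.4  58. ]
[179.34004167  93.78953835] [450.012507    93.46094661]
```

Hole spacing at flat height is 83.9 mm (84 expected), so the carrier is flat with both holes within ~1.6 mm of the pins: seated. Now the keeper.

Run:
```python
from h import *
o=down(Y0)
move_l(S(-80,-2,.034),.1); move_l(S(-82,-2,.14),.25); grab(20)
def P(th,d,z=.079):
    return S(85-75*np.sin(th)+d*np.cos(th), 36+75*np.cos(th)+d*np.sin(th), z)
movep(P(0,25,.14),o)
h=move_l(P(0,25),.1,until_force=6); rep("low",h)
for th in np.linspace(.1,1.6,9):
    h=move_l(P(th,18),.07,rot=down(Y0+th),until_force=10)
    if h: break
rep("end %.2f"%th,h)
move_l(P(th,24),.1); move_l(P(th,26,.16),.2); rep("up")
movep(S(-110,0,.22),o)
f=wrist(); save("w6.png",f["img"])
for r in tip_of("wrist","keeper_knob")[:1]: print(r["score"],r["centre"],inv(ray(f,r["centre"],.083)))
for n in ["hole_left","hole_right"]:
  for r in tip_of("wrist",n)[:1]: print(n,r["score"],r["centre"],inv(ray(f,r["centre"],.041)))
print(get_state()["clock"])
```

```text
low False [110.4 111.   79.4] F [-0.2  0.   0. ] t 35.175Traceback (most recent call last):
  File "<stdin>", line 9, in <module>
cell.MotionError: the arm cannot follow that straight line within its joint ranges
```

Run:
```python
from h import *
rep("now"); print(np.round(get_state()["q"],2))
def P(th,d,z=.079):
    return S(85-75*np.sin(th)+d*np.cos(th), 36+75*np.cos(th)+d*np.sin(th), z)
for th in np.linspace(.1,1.6,9):
    q=ik(P(th,18),down(Y0+th)); print(round(th,2),inv(P(th,18)),None if q is None else np.round(q,2))
```

```text
now None [110.4 111.   79.4] F [-0.2  0.   0. ] t 35.175
[ 0.09  0.64 -0.08  0.84 -0.   -3.12]
0.1 [ 95.4 112.4  79. ] [ 0.1   0.62 -0.13  0.82  0.    3.07]
0.29 [ 81. 113.  79.] [ 0.1   0.6  -0.17  0.8  -0.    2.88]
0.48 [ 66.7 110.9  79. ] [ 0.1   0.57 -0.21  0.78  0.    2.69]
0.66 [ 53.1 106.2  79. ] [ 0.09  0.55 -0.26  0.76  0.    2.5 ]
0.85 [40.5 99.  79. ] [ 0.08  0.53 -0.29  0.74 -0.    2.3 ]
1.04 [29.6 89.6 79. ] [ 0.06  0.51 -0.33  0.73  0.    2.09]
1.23 [20.5 78.4 79. ] [ 0.04  0.5  -0.36  0.72  0.    1.89]
1.41 [13.8 65.6 79. ] [ 0.02  0.48 -0.38  0.71  0.    1.67]
1.6 [ 9.5 51.8 79. ] [-0.01  0.48 -0.39  0.7   0.    1.46]
```

The last joint wrapped at its limit; I'll use the equivalent half-turned wrist.

Run:
```python
from h import *
def P(th,d,z=.079):
    return S(85-75*np.sin(th)+d*np.cos(th), 36+75*np.cos(th)+d*np.sin(th), z)
D=lambda th: down(Y0+th+np.pi)
move_l(P(0,25,.14),.2)
movep(P(0,25,.14),D(0)); print(np.round(get_state()["q"],2))
h=move_l(P(0,25),.15,until_force=6); rep("low",h)
for th in np.linspace(.1,1.6,9):
    h=move_l(P(th,18),.07,rot=D(th),until_force=10)
    if h: break
rep("end %.2f"%th,h)
move_l(P(th,24),.1); move_l(P(th,26,.16),.2); rep("up")
movep(S(-110,0,.22),down(Y0))
f=wrist(); save("w6.png",f["img"])
for r in tip_of("wrist","keeper_knob")[:1]: print(r["score"],r["centre"],inv(ray(f,r["centre"],.083)))
for n in ["hole_left","hole_right"]:
  for r in tip_of("wrist",n)[:1]: print(n,r["score"],r["centre"],inv(ray(f,r["centre"],.041)))
print(get_state()["clock"])
```

```text
[ 0.09  0.59 -0.02  0.97  0.    0.02]
low False [110.2 111.   79.2] F [-0.   0.4 -0.2] t 38.8417
end 1.60 True [10.3 54.7 79. ] F [0.5 3.7 2.4] t 41.9917
up None [  9.   59.7 159.4] F [-0.3 -0.3 -0.3] t 42.8
0.79 [269.8, 54.1] [ 8.3 35.8 83. ]
hole_left 0.6 [266.4, 49.0] [17.1 43.7 41. ]
hole_right 0.9 [377.1, 45.9] [ 19.2 -41.4  41. ]
46.8083
```

View pics/w6.png

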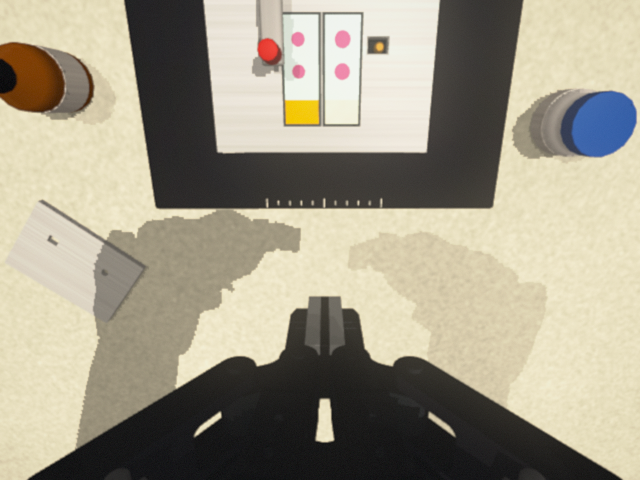

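The keeper points straight over the carrier (knob at 269,50 is at stage 8, 36, which is its stop). The carrier lies square and flat, with the slot pin at (379,46), and the arm is clear.

```bash
python3 -c "
from cell import *
print(sign_off())"
```

```text
the job is handed in; nothing more can be done
None
```

I seated the carrier flat over both pins, swung the keeper arm to its stop and handed the job in at about 47 s; no verdict came back, but the last picture showed everything in place.

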